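# Slide the keep-warm plate's touch strip to the pointer

### The arm

A 7-joint arm with a two-finger parallel gripper is mounted at the origin on a cart in front of the work surface, level with it; the furniture and walls round the work are solid. World frame = base frame: x ahead of the robot, y to its left, z up, the work surface at z = 0. Lengths are in m, angles in degrees, forces in N, time in s.
With the tool pointing down it reaches from about 0.425 to 0.95 m from the base axis. Payload 16.7 kg.
Tool frame: the origin (TCP) lies between the finger pads, 19 mm behind the fingertips; this is the grasp point; z points along the fingers, y is the line along which they close (so a half turn about z gives the same grasp; the last joint's range is limited). The gripper opens to 94 mm and grips with 3 to 60 N. Pads are 16 mm wide; open, the fingers measure 119 mm over their backs; the gripper's body (75 mm by 177 mm) begins 78 mm behind the grasp point.
Start: joints at [-84.597, 24.414, 4.234, 92.017, -1.954, 63.644, -3.845], TCP at [0.163, 0.655, 0.224] pointing down, gripper open.
Joint ranges: [-163.25, 163.25], [-28.42, 122.38], [-70.27, 78.77], [12.13, 141.07], [-58.53, 238.53], [9.26, 117.41], [-156.51, 156.51]. Speed limits (degrees/s): [108.29, 108.29, 136.94, 136.94, 172.46, 172.46, 172.46].

### API

Orientations are given as [roll, pitch, yaw] about the fixed x, y, z axes, in that order (R = Rz(yaw) Ry(pitch) Rx(roll)).
In Python, from rig import robot, cams, get_obs gives the robot as it stands (robot), with the cameras (cams) and the readings as plain functions.
- The arm moves only by the tool nudge_tcp, called after "Request:" by a JSON object that holds its "name" and its "arguments". Schema: {"type":"object","properties":{"steps":{"type":"array","items":{"type":"array","prefixItems":[{"type":"array","items":{"type":"number"},"minItems":3,"maxItems":3},{"type":"number"}],"minItems":2,"maxItems":2},"minItems":1,"maxItems":20},"finger_gap":{"type":"number"},"only":{"type":"string"},"quiet":{"type":"boolean"},"lines":{"type":"string"}},"required":["steps"],"additionalProperties":false}. steps is a list of rows, 1 to 20 of them, each written [[dx, dy, dz], turn]: dx, dy, dz in fractions of the full range, 1 being 1 m, then a turn about the tool's z in shares of 180 degrees (1.0 is 180 degrees); each row is the pose to reach, as a shift and turn from the pose commanded when the call began, along the tool's axes at that moment; what a row does not reach only later rows make up. A row lasts 1/12 s, in which the tool goes at most 0.0417 m and 7.16 degrees, less where a joint would pass 70% of its speed; a pose out of reach is approached as far as the arm can. finger_gap is the finger opening in m, set as the call begins (left out keeps the last). The fingers move at their own pace and stop on an object; the grip force is fixed at half the most. Time passes only in rows, so rows that do not move let the fingers close. The tool returns the time, the measured TCP pose, the force, the opening and the grip force at its end. only (a regular expression) keeps the lines of the reply that match it, lines (a string "A,B") keeps lines A to B, and quiet returns only ok. Input that does not fit is refused with a message, and nothing moves.
- get_obs(): the state, without advancing time (a new reading comes with each control period).
- cams.grab_frame(name): name is "side" or "top" or "wrist"; returns a dict with "color" (480x640x3 uint8, red, green, blue), "camera_matrix" (3x3 intrinsics, pixels), "k1" (the pictures are not rectified: a ray, as slopes to the right and down, at radius r is drawn at 1 + k1 r^2 times it, then the intrinsics apply), "R" (3x3) and "t" (3): a world point X has camera coordinates R X + t. Camera axes: x right, y down, z forward; pixel columns grow to the right and rows downward; lengths in m; the calibration is good to about 2 mm. A picture is of the moment at which its call begins. There is no depth.
- robot.finish_job(): hands the job in; it is judged then, once.
The state is a dict: "time_s": time; "qpos": joint angles; "joint_velocities": joint speeds; "effort": joint torques, N m; "eef_pos": TCP position; "tool_rot": TCP orientation; "ft_force": force on the tool from outside, world axes, zero at the start; "ft_torque": the same for the moment, N m; "finger_gap": finger opening in m; "finger_force": force on a finger pad.
Only numpy, scipy, OpenCV 4.12 (cv2) and the standard library are available. Lean on these libraries where they do the work, as an engineer would, in place of code of your own. Each camera call takes 0.05 s, during which the arm holds its last target. There are 200 camera calls.

### The job

Set the keep-warm plate: put the fingertips on the narrow left end of its curved touch strip, at the first tick, and slide them along the curve, lightly pressing it all the way without lifting off, up to the red pointer. Stop beside the pointer, no farther, and stay there: the program finishes while the fingertips are still holding the strip lightly pressed at that spot. Do not press hard, do not shift the pointer, and leave the dish and the other things where they stand.

Things in the scene. Friction and masses are not known exactly. Their poses are not given: they have to be found in the camera images.
- warm_plate: Keep-warm plate, fixed slab 280 (x) x 300 (y) x 30 mm high, black glass top. Origin: centre of its underside; x points away from the robot, y left, z up. On its near (-x) side is the curved touch strip: a dark grey band 24 mm wide, top 37 mm above the worktop, an arc of radius 135 mm about plate point (35, 0) mm, 44 degrees to either side of -x, bulging towards the robot.
- touch_strip (a joint): How far the strip is pressed down, in m: 0 untouched, 0.004 hard stop. A white wedge is printed along it, narrow at the left (+y) end. It sinks as one piece on a spring: about 0.8 N to start, 4 N at the stop; below that all is rigid, and over 15 N is too hard. Pressed means more than 0.0005; 0.002 is a good depth. Closed fingers fit it well.
- stop_mark (a point): Point on the centre line of the untouched strip's top beside the red pointer, where the slide must stop; its -y axis runs along the strip to the wide end. The pointer is a small red tab 3 mm high on the glass, its middle 25 mm from this point on the robot's side, somewhere along the right half of the strip; it turns stiffly about the arc's centre if pushed.
- mark1 (a point): Point on the centre line of the untouched strip's top, at tick number 1 of nine white ticks counted from the narrow left end (ticks lie on the glass 22 mm inside the strip's centre line; about 25 mm apart along the arc). The slide starts here; the strip reaches 16 mm farther left.
- mark2 (a point): Point on the centre line of the untouched strip's top, at tick number 2 of nine white ticks counted from the narrow left end (ticks lie on the glass 22 mm inside the strip's centre line; about 25 mm apart along the arc).
- mark3 (a point): Point on the centre line of the untouched strip's top, at tick number 3 of nine white ticks counted from the narrow left end (ticks lie on the glass 22 mm inside the strip's centre line; about 25 mm apart along the arc).
- mark4 (a point): Point on the centre line of the untouched strip's top, at tick number 4 of nine white ticks counted from the narrow left end (ticks lie on the glass 22 mm inside the strip's centre line; about 25 mm apart along the arc).
- mark5 (a point): Point on the centre line of the untouched strip's top, at tick number 5 of nine white ticks counted from the narrow left end (ticks lie on the glass 22 mm inside the strip's centre line; about 25 mm apart along the arc).
- mark6 (a point): Point on the centre line of the untouched strip's top, at tick number 6 of nine white ticks counted from the narrow left end (ticks lie on the glass 22 mm inside the strip's centre line; about 25 mm apart along the arc).
- mark7 (a point): Point on the centre line of the untouched strip's top, at tick number 7 of nine white ticks counted from the narrow left end (ticks lie on the glass 22 mm inside the strip's centre line; about 25 mm apart along the arc).
- mark8 (a point): Point on the centre line of the untouched strip's top, at tick number 8 of nine white ticks counted from the narrow left end (ticks lie on the glass 22 mm inside the strip's centre line; about 25 mm apart along the arc).
- mark9 (a point): Point on the centre line of the untouched strip's top, at tick number 9 of nine white ticks counted from the narrow left end (ticks lie on the glass 22 mm inside the strip's centre line; about 25 mm apart along the arc).
- dish: White open dish (bowl), 132 mm across and 45 mm high, standing loose on the plate, its rim about 60 mm inside the strip's centre line; origin at the centre of its underside. Leave alone.
- pepper_mill: Dark wooden pepper mill, 58 mm wide, 130 mm high, loose, left of the plate; origin at the centre of its underside. Leave alone.
- egg_timer: Black and white round egg timer, 59 mm wide and high, loose, left of the plate; origin at the centre of its underside. Leave alone.

How it is judged (in metres and radians):
On the way, in this order (a step that is already met when the one before it is completed fails the run):
1. the fingertips press the strip at its narrow left end (TCP within 16 mm of mark1, horizontally) (horizontal distance between the grasp point and mark1 below 0.016 m and value of joint touch_strip above 0.0005 m), for 0.1 s.
2. still pressing, they pass mark3 (within 16 mm) (horizontal distance between the grasp point and mark3 below 0.016 m and value of joint touch_strip above 0.0005 m), for 0.1 s.
3. still pressing, they pass mark5 in the middle (within 16 mm) (horizontal distance between the grasp point and mark5 below 0.016 m and value of joint touch_strip above 0.0005 m), for 0.1 s.
At the end, for the whole second after the job is handed in: The fingertips hold the strip pressed more than 0.5 mm (touching with over 0.3 N) with the TCP within 12 mm horizontally of the stop mark beside the red pointer; the pointer has shifted less than 6 mm and the dish, mill and timer less than 12 mm (horizontal distance between the grasp point and stop_mark below 0.012 m and value of joint touch_strip above 0.0005 m and contact force between the fingers and warm_plate above 0.3 N and distance of stop_mark from where it was at the start of the episode below 0.006 m and distance of each of dish, pepper_mill, egg_timer from where it was at the start of the episode below 0.012 m); the arm keeps its last pose, push and grip.
It fails at once if the slide is broken: the TCP is low (under 85 mm above the worktop) over the strip between mark2 and mark9 while the strip is not pressed ((horizontal distance between the grasp point and mark2 below 0.01 m or horizontal distance between the grasp point and mark3 below 0.016 m or horizontal distance between the grasp point and mark4 below 0.016 m or horizontal distance between the grasp point and mark5 below 0.016 m or horizontal distance between the grasp point and mark6 below 0.016 m or horizontal distance between the grasp point and mark7 below 0.016 m or horizontal distance between the grasp point and mark8 below 0.016 m or horizontal distance between the grasp point and mark9 below 0.016 m) and height (world z) of the grasp point below 0.085 m and value of joint touch_strip below 0.0002 m).
It fails at once if the slide overshoots: the strip is pressed more than 20 mm past the red pointer (value of joint touch_strip above 0.0005 m and y of the grasp point in the frame of stop_mark below -0.02 m).
It fails at once if the plate or strip is pressed too hard (over 15 N) (contact force between the fingers and warm_plate above 15 N).
It fails at once if the red pointer is shifted (over 6 mm) (distance of stop_mark from where it was at the start of the episode above 0.006 m).
It fails at once if the dish, the pepper mill or the egg timer is moved or lifted (over 12 mm) (distance of any of dish, pepper_mill, egg_timer from where it was at the start of the episode above 0.012 m).
It also fails if it takes over 42 s, if anything falls off the work surface, if the arm or the gripper's body presses on something with over 40 N, if the wrist force passes 120 N, or if a joint passes its speed limit or range.

## Working session

There is one attempt and no reset: what is moved stays moved. The work goes in short steps, Python scripts to look and compute and a tool call to move; the robot and the scene stay as the last step left them, time stands still between calls to the robot, and variables do not carry over. Pictures are saved under pics/ and viewed, at most 10 in all, crops included, and the job is handed in when it is done.

```bash
ls; mkdir -p pics; python3 - <<'E'
from rig import robot, cams, get_obs
import cv2,pickle
o=get_obs();print(o)
for n in("top","side"):
    f=cams.grab_frame(n);cv2.imwrite(f"pics/{n}0.png",f["color"][:,:,::-1]);pickle.dump(f,open(n+".pkl","wb"));print(n,f["camera_matrix"],f["k1"],f["R"],f["t"])
E
```

```text
pics
rig.py
{'time_s': 0.0, 'qpos': array([-84.59782047,  24.44897046,   4.23131825,  92.05308722,
        -1.95363034,  63.64588119,  -3.84575601]), 'joint_velocities': array([ 0.15658648,  0.03023377,  0.07383114,  0.02116011, -0.02030323,
        0.05099343,  0.06142372]), 'effort': array([ 1.61302360e-03, -9.35804915e+01,  3.66657302e+00, -4.54226053e+01,
       -4.89986956e-02,  1.98247028e-02,  7.73013039e-05]), 'eef_pos': array([0.1628556 , 0.65460727, 0.22357702]), 'tool_rot': array([-1.79924428e+02,  5.66232183e-03,  1.66029135e+02]), 'ft_force': array([-0.38418158, -0.07712045,  0.91830228]), 'ft_torque': array([-0.00948318, -0.04724122,  0.05757013]), 'finger_force': 0.0, 'finger_gap': 0.09405427612902621}
top [[460.41607563   0.         312.88597864]
 [  0.         460.41607563 238.14637834]
 [  0.           0.           1.        ]] -0.1198499483098924 [[-0.0058276  -0.99964709 -0.02591799]
 [-0.99211601  0.00902452 -0.12499752]
 [ 0.12518731  0.02498522 -0.99181847]] [0.10010062 0.54353823 0.85464749]
side [[517.81190875   0.         318.87692067]
 [  0.         517.81190875 237.81543563]
 [  0.           0.           1.        ]] -0.07103367779260912 [[-0.95718637 -0.28862801  0.02209371]
 [-0.1464344   0.41695813 -0.89705233]
 [ 0.24970227 -0.86188154 -0.4413717 ]] [0.53475098 0.1037543  0.96318853]
```

View pics/top0.png

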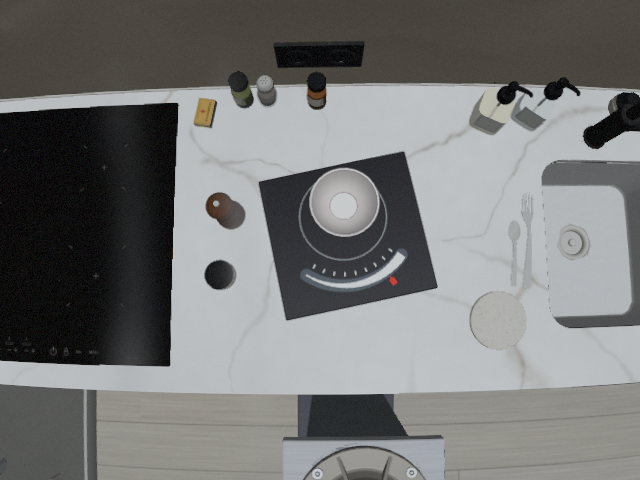

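View pics/side0.png

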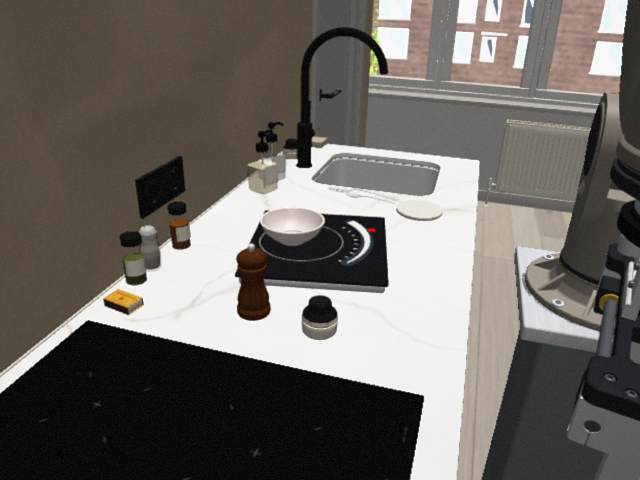

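The top view shows the plate with corners near (260,182), (405,153), (437,288), (287,319). The strip runs from (306,274) to (402,254) and the red pointer is at (393,281). The mill and timer are to the left. I'll enlarge that area.

```bash
python3 - <<'E'
import cv2
a=cv2.imread("pics/top0.png")
cv2.imwrite("pics/c1.png",cv2.resize(a[145:325,250:450],None,fx=4,fy=4,interpolation=cv2.INTER_CUBIC)[:600*2][:,:800][0:720])
cv2.imwrite("pics/c2.png",cv2.resize(a[235:325,280:420],None,fx=5.6,fy=5.6,interpolation=cv2.INTER_CUBIC))
E
```

```text
(no output)
```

View pics/c2.png

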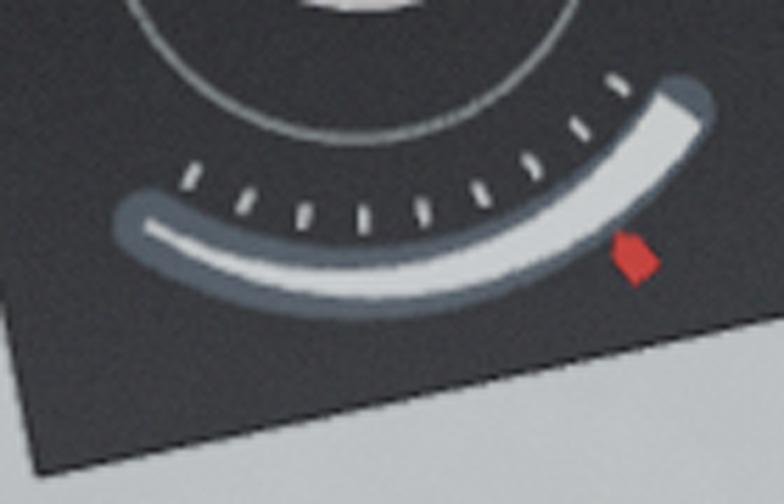

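The crop shows nine ticks from (192,176) to (619,84), with the middle one at (424,212). The red pointer's tip is at (617,235) and its middle at (636,258). The near-left plate corner is at (38,476).

```bash
cat > h.py <<'E'
import numpy as np,pickle
from scipy.optimize import least_squares
f=pickle.load(open("top.pkl","rb"));K,k1,R,t=f["camera_matrix"],f["k1"],np.array(f["R"]),np.array(f["t"])
def proj(X):
    c=np.atleast_2d(X)@R.T+t; s=c[:,:2]/c[:,2:]; s=s*(1+k1*(s**2).sum(1,keepdims=True)); return s*K[0,0]+K[:2,2]
def crop(p): return 280+(p[0]+.5)/5.6-.5, 235+(p[1]+.5)/5.6-.5
tk=np.array([crop(p) for p in [(192,176),(246,201),(305,217),(364,220),(424,212),(481,194),(533,166),(580,128),(619,84)]])
co=np.array([(260,182),(405,153),(437,288),crop((38,476))])
ptr=np.array(crop((636,258)))
def W(p,q,z):
    q=np.atleast_2d(q);c,s=np.cos(p[2]),np.sin(p[2]);return np.c_[q@np.array([[c,s],[-s,c]])+p[:2],np.full(len(q),z)]
def arc(r,a): return np.c_[.035-r*np.cos(a),r*np.sin(a)]
def res(p):
    a=p[3]*np.arange(4,-5,-1)
    return np.r_[(proj(W(p,arc(.113,a),.030))-tk).ravel(),.5*(proj(W(p,[(.14,.15),(.14,-.15),(-.14,-.15),(-.14,.15)],.03))-co).ravel()]
r=least_squares(res,[.5,0,.2,.18]);p=r.x
print(p,np.degrees(p[2:]),np.round(r.fun,1))
b=least_squares(lambda a:(proj(W(p,arc(a[1],a[0]),.0315))-ptr).ravel(),[-.4,.16]).x
print("ptr ang,r",np.degrees(b[0]),b[1])
M=W(p,arc(.135,p[3]*np.arange(4,-5,-1)),.037);S=W(p,arc(.135,b[:1]),.037)[0]
E
python3 - <<'E'
from h import *
print(M.round(4),S)
print("S via -25mm r=.160")
np.savez("g.npz",p=p,M=M,S=S,b=b)
# tool frame of start
from scipy.spatial.transform import Rotation as Ro
from rig import robot, cams, get_obs
o=get_obs();print(Ro.from_euler("xyz",o["tool_rot"],degrees=True).as_matrix().round(3))
E
```

```text
[0.55381763 0.03019277 0.19796975 0.18337577] [11.34283123 10.5066577 ] [-0.1 -0.1 -0.  -0.1 -0.1 -0.2  0.1 -0.   0.   0.2  0.1  0.2  0.2  0.2
  0.2  0.4  0.1  0.3 -1.  -0.8  0.  -1.4  0.6 -0.  -0.5  0.3]
ptr ang,r -25.33278949457466 0.15838714586178385
[[ 0.472   0.106   0.037 ]
 [ 0.4614  0.0836  0.037 ]
 [ 0.4551  0.0598  0.037 ]
 [ 0.4531  0.0351  0.037 ]
 [ 0.4558  0.0105  0.037 ]
 [ 0.4628 -0.0132  0.037 ]
 [ 0.4741 -0.0352  0.037 ]
 [ 0.4892 -0.0548  0.037 ]
 [ 0.5076 -0.0713  0.037 ]] [ 0.47985998 -0.0435568   0.037     ]
S via -25mm r=.160
[[-0.97   0.241 -0.   ]
 [ 0.241  0.97  -0.001]
 [-0.    -0.001 -1.   ]]
```

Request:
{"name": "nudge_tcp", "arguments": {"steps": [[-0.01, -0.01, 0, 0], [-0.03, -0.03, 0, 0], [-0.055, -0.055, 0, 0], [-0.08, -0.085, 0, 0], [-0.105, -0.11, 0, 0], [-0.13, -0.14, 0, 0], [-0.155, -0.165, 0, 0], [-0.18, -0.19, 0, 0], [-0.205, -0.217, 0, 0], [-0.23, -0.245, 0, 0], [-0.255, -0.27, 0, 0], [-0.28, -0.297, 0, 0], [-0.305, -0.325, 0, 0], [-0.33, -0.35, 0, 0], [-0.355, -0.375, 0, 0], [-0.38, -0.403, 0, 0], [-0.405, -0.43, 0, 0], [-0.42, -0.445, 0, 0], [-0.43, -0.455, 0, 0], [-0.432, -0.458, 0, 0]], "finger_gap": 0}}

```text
refused: steps[0]: [-0.01, -0.01, 0, 0] is too long (schema: maxItems 2). Nothing was moved.
```

The error is about the shape of the input: rows with the three-number parts in brackets of their own. Fixing that and sending the same move.

Request:
{"name": "nudge_tcp", "arguments": {"steps": [[[-0.01, -0.01, 0], 0], [[-0.03, -0.03, 0], 0], [[-0.055, -0.055, 0], 0], [[-0.08, -0.085, 0], 0], [[-0.105, -0.11, 0], 0], [[-0.13, -0.14, 0], 0], [[-0.155, -0.165, 0], 0], [[-0.18, -0.19, 0], 0], [[-0.205, -0.217, 0], 0], [[-0.23, -0.245, 0], 0], [[-0.255, -0.27, 0], 0], [[-0.28, -0.297, 0], 0], [[-0.305, -0.325, 0], 0], [[-0.33, -0.35, 0], 0], [[-0.355, -0.375, 0], 0], [[-0.38, -0.403, 0], 0], [[-0.405, -0.43, 0], 0], [[-0.42, -0.445, 0], 0], [[-0.43, -0.455, 0], 0], [[-0.432, -0.458, 0], 0]], "finger_gap": 0}}

```text
time_s: 1.77
eef_pos: [0.4722, 0.1033, 0.2242]
tool_rot: [-180.0, 0.0, 165.8]
ft_force: [-0.6, -0.6, -0.0]
finger_gap: 0.0002
finger_force: 0.0
```

Request:
{"name": "nudge_tcp", "arguments": {"steps": [[[0.001, 0.002, 0.03], 0], [[0.001, 0.004, 0.06], 0], [[0.001, 0.004, 0.09], 0], [[0.001, 0.004, 0.115], 0], [[0.001, 0.004, 0.135], 0], [[0.001, 0.004, 0.145], 0], [[0.001, 0.004, 0.154], 0], [[0.001, 0.004, 0.154], 0], [[0.001, 0.004, 0.154], 0]]}}

```text
time_s: 2.52
eef_pos: [0.4717, 0.1105, 0.0708]
tool_rot: [180.0, 0.0, 166.0]
ft_force: [-0.4, -0.3, 0.2]
finger_gap: 0.0007
finger_force: 0.0
```

```bash
python3 - <<'E'
from rig import robot, cams, get_obs
import cv2,numpy as np
from h import proj,M,S
f=cams.grab_frame("top");a=f["color"][:,:,::-1]
a=cv2.resize(a[200:340,280:420],None,fx=4,fy=4,interpolation=cv2.INTER_CUBIC)
s=cams.grab_frame("side");b=s["color"][:,:,::-1].copy()
R,t,K=np.array(s["R"]),np.array(s["t"]),s["camera_matrix"]
for X in list(M)+[S]:
    c=R@X+t;q=c[:2]/c[2];q=q*(1+s["k1"]*(q@q))*K[0,0]+K[:2,2];b[int(round(q[1])),int(round(q[0]))]=(0,255,0)
b=cv2.resize(b[200:300,310:410],None,fx=5,fy=5,interpolation=cv2.INTER_NEAREST)
cv2.imwrite("pics/s1.png",b)
E
```

```text
[0.55381763 0.03019277 0.19796975 0.18337577] [11.34283123 10.5066577 ] [-0.1 -0.1 -0.  -0.1 -0.1 -0.2  0.1 -0.   0.   0.2  0.1  0.2  0.2  0.2
  0.2  0.4  0.1  0.3 -1.  -0.8  0.  -1.4  0.6 -0.  -0.5  0.3]
ptr ang,r -25.33278949457466 0.15838714586178385
```

View pics/s1.png

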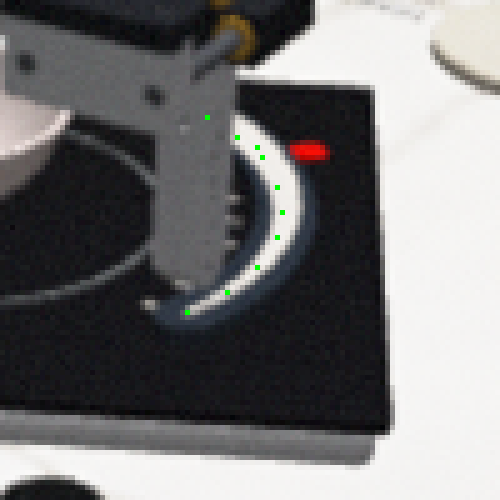

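The projected marks lie on the strip's centre line in the side view. The fingertips hover just above mark 1, at about (187,285). Next I press gently.

Request:
{"name": "nudge_tcp", "arguments": {"steps": [[[0, 0, 0.004], 0], [[0, 0, 0.008], 0], [[0, 0, 0.011], 0], [[0, 0, 0.013], 0], [[0, 0, 0.014], 0], [[0, 0, 0.015], 0], [[0, 0, 0.0155], 0], [[0, 0, 0.0155], 0], [[0, 0, 0.0155], 0], [[0, 0, 0.0155], 0]]}}

```text
time_s: 3.45
eef_pos: [0.4715, 0.1103, 0.0548]
tool_rot: [-180.0, -0.0, 166.0]
ft_force: [-1.2, -0.4, 2.1]
finger_gap: 0.0005
finger_force: 0.9
```

```bash
python3 - <<'E' | tail -34
from h import *
T=np.array([[-.970,.241],[.241,.970]])  # world->tool xy (rows = tool axes)
s=np.array([.4715,.1103])
for a in np.radians(np.r_[np.arange(42,-25,-4),-25.3]):
    X=W(p,arc(.135,np.array([a])),.037)[0,:2]; print(round(np.degrees(a),1),(T@(X-s)).round(4))
E
```

```text
[0.55381763 0.03019277 0.19796975 0.18337577] [11.34283123 10.5066577 ] [-0.1 -0.1 -0.  -0.1 -0.1 -0.2  0.1 -0.   0.   0.2  0.1  0.2  0.2  0.2
  0.2  0.4  0.1  0.3 -1.  -0.8  0.  -1.4  0.6 -0.  -0.5  0.3]
ptr ang,r -25.33278949457466 0.15838714586178385
42.0 [-0.0015 -0.0041]
38.0 [ 0.0008 -0.0132]
34.0 [ 0.0026 -0.0225]
30.0 [ 0.0037 -0.0319]
26.0 [ 0.0041 -0.0413]
22.0 [ 0.0039 -0.0507]
18.0 [ 0.0031 -0.0601]
14.0 [ 0.0015 -0.0693]
10.0 [-0.0006 -0.0785]
6.0 [-0.0034 -0.0875]
2.0 [-0.0069 -0.0963]
-2.0 [-0.0109 -0.1048]
-6.0 [-0.0155 -0.113 ]
-10.0 [-0.0207 -0.1209]
-14.0 [-0.0264 -0.1284]
-18.0 [-0.0326 -0.1354]
-22.0 [-0.0393 -0.1421]
-25.3 [-0.0451 -0.1472]
```

Request:
{"name": "nudge_tcp", "arguments": {"steps": [[[0, 0, 0.0005], 0], [[-0.001, -0.002, 0.0008], 0], [[-0.001, -0.005, 0.0008], 0], [[0, -0.009, 0.0008], 0], [[0.001, -0.013, 0.0008], 0], [[0.002, -0.018, 0.0008], 0], [[0.0025, -0.0225, 0.0008], 0], [[0.003, -0.027, 0.0008], 0], [[0.0037, -0.032, 0.0008], 0], [[0.004, -0.037, 0.0008], 0], [[0.004, -0.041, 0.0008], 0], [[0.004, -0.046, 0.0008], 0], [[0.004, -0.051, 0.0008], 0], [[0.0035, -0.0555, 0.0008], 0], [[0.003, -0.06, 0.0008], 0], [[0.0025, -0.064, 0.0008], 0], [[0.002, -0.067, 0.0008], 0], [[0.0015, -0.069, 0.0008], 0], [[0.0015, -0.069, 0.0008], 0]]}}

```text
time_s: 5.03
eef_pos: [0.4534, 0.0432, 0.054]
tool_rot: [-180.0, -0.0, 166.0]
ft_force: [0.2, -1.4, 1.3]
finger_gap: 0.0004
finger_force: 1.2
```

Request:
{"name": "nudge_tcp", "arguments": {"steps": [[[-0.001, -0.003, 0], 0], [[-0.0015, -0.006, 0], 0], [[-0.002, -0.009, 0], 0], [[-0.0035, -0.0135, 0], 0], [[-0.005, -0.018, 0], 0], [[-0.0065, -0.0225, 0], 0], [[-0.0085, -0.027, 0], 0], [[-0.0105, -0.031, 0], 0], [[-0.0125, -0.0355, 0], 0], [[-0.017, -0.0435, 0], 0], [[-0.022, -0.0515, 0], 0], [[-0.025, -0.055, 0], 0], [[-0.028, -0.059, 0], 0], [[-0.031, -0.0625, 0], 0], [[-0.034, -0.066, 0], 0], [[-0.0375, -0.0695, 0], 0], [[-0.041, -0.073, 0], 0], [[-0.044, -0.0755, 0], 0], [[-0.0465, -0.078, 0], 0], [[-0.0465, -0.078, 0], 0]]}}

```text
time_s: 6.7
eef_pos: [0.4802, -0.0439, 0.054]
tool_rot: [-180.0, 0.0, 166.0]
ft_force: [0.8, -2.0, 2.1]
finger_gap: 0.0002
finger_force: 1.1
```

```bash
python3 - <<'E' | tail -1
from h import S,p
from rig import robot, cams, get_obs
import cv2
o=get_obs()
f=cams.grab_frame("side");b=f["color"][:,:,::-1]
cv2.imwrite("pics/s2.png",cv2.resize(b[200:300,310:410],None,fx=5,fy=5,interpolation=cv2.INTER_CUBIC))
print(o["eef_pos"]-S)
E
```

```text
[ 0.00036653 -0.00030916  0.01702966]
```

View pics/s2.png

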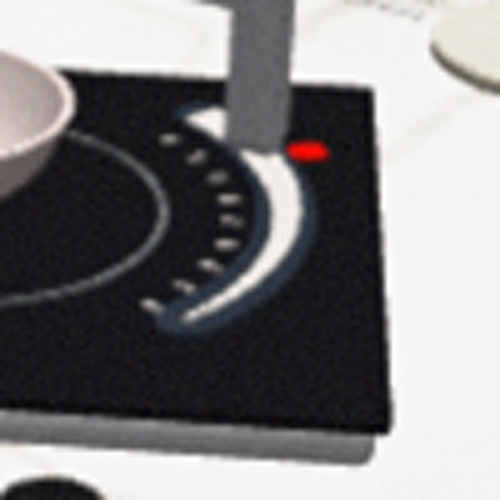

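The fingertips are on the strip at about (258,150), right beside the pointer at (308,152), which has not moved. The strip is pressed about 2 mm, so I'm handing in.

```bash
python3 -c "
from rig import robot, cams, get_obs
print(robot.finish_job())"
```

```text
the job is handed in; nothing more can be done
None
```

I handed the job in with the fingertips holding the strip about 2 mm down (roughly 2 N), less than 1 mm from the measured stop mark and with the pointer still in place; the judge's verdict wasn't shown.

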